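Power up the bench and run the self-test

ROBOT

A 6-joint arm with a two-finger parallel gripper is mounted at the origin on the work surface. World frame = base frame: x ahead of the robot, y to its left, z up, the work surface at z = 0. Lengths are in mm, angles in rad, forces in N, time in s.
With the tool pointing down it reaches from about 300 to 875 mm from the base axis. Payload 4.2 kg.
Tool frame: the origin (TCP) lies at the very end of the fingers, on their centre line; the grasp point (between the pads) lies 19 mm behind it; z points along the fingers, y is the line along which they close (so a half turn about z gives the same grasp; the last joint's range is limited). The gripper opens to 85 mm and grips with 20 to 120 N. Pads are 22 mm wide; open, the fingers measure 114 mm over their backs; the gripper's body (76 mm by 85 mm) begins 54 mm behind the grasp point. The pads swing forward as they close: fully open they stand 13 mm farther back than shut.
Start: joints at [-1.243, 0.32, 1.565, -0, 1.257, -0.02], TCP at [195.981, -540.586, 231.338] pointing down, gripper open.
Joint ranges: [-3.11, 3.11], [-0.84, 2.01], [0.21, 2.61], [-1.34, 4.49], [0.05, 2.63], [-2.56, 2.56]. Speed limits (rad/s): [2.57, 2.57, 3.14, 3.14, 3.14, 3.14].

INTERFACE

Orientations are given as a unit quaternion [w, x, y, z].
In Python, from station import sense, vision, job gives the robot as it stands.
- The arm moves only by the tool step_arm, never from a script. Its arguments are lists of equal length, an entry for each row: "linear": the shift along the tool's x, y, z normalised to -1 to 1, where 1 is 400 mm, a list of three; "angular": the turn, a rotation vector about the tool's x, y, z normalised to -1 to 1, where 1 is 45 degrees, a list of three. In form: {"linear": [[dx, dy, dz], ...], "angular": [[ax, ay, az], ...]}. A call has 1 to 5 rows; each row shifts and turns the commanded pose from where the row before left it, along the tool's axes as they then stand; what a row does not reach is not made up. A row lasts 1/10 s, in which the tool goes at most 50 mm and 8.59 degrees, less where a joint would pass 70% of its speed; a pose out of reach is approached as far as the arm can. A call with a number of a shift or a turn outside -1 to 1 is refused whole. A call with a gripper value outside its range is refused whole. "hand" is the gripper command: -1 is shut, 1 is fully open, values between are in proportion, set as the call begins (left out, the last holds). The fingers move at their own pace and stop on an object; "force" is the grip in N (left out, the last holds). Time passes only in rows, so rows that do not move let the fingers close. It gives the time, the measured TCP pose, the force and the opening at its end, in the units of the state.
- sense(): the state, without advancing time (a new reading comes with each control period).
- vision.capture(name): name is "scene" or "side" or "wrist"; returns a dict with "frame" (400x640x3 uint8, red, green, blue), "K" (3x3 intrinsics, pixels), "T" (4x4, takes a point from camera to world coordinates). Camera axes: x right, y down, z forward; pixel columns grow to the right and rows downward; lengths in mm; the calibration is good to about 2 mm. A picture is of the moment at which its call begins. There is no depth.
- job.sign_off(): hands the job in, once; it reports no verdict.
The state is a dict: "time": time; "joint_positions": joint angles; "dq": joint speeds; "tau": joint torques, N m; "ee_pos": TCP position; "tcp_rot": TCP orientation; "wrist_force": force on the tool from outside, world axes, zero at the start; "moment": the same for the moment, N m; "grip_width": finger opening in mm.
Only numpy, scipy, OpenCV 4.12 (cv2) and the standard library are available. Lean on these libraries where they do the work, as an engineer would, in place of code of your own. Each camera call takes 0.05 s, during which the arm holds its last target. There are 200 camera calls.

TASK

Bring the test bench up with your closed fingertips: press the raised half of the large rocker on the grey mains box until it is fully over, then push the middle of the three keys on the selector fully in so that it stays in, and then press the big round button on the loose white test box fully down, hold it down for two seconds and let it come back up. Keep to that order, do not push in the two outer keys, do not shove or lift the test box, and leave everything else on the bench where it stands.

Things in the scene. Friction and masses are not known exactly. Their poses are not given: they have to be found in the camera images.
- mains_box: fixed grey painted box, 120 (x) x 90 (y) mm, its top 50 mm above the bench, with a 56 x 40 mm black bezel up to 55 mm; one large grey rocker on top. Origin under its centre, z up; its x axis points from the rocker's flat half to the half that is raised at the start
- rocker (a joint): angle of the rocker on the mains box, rad: about 0 = off (the half on the box's +x side raised by 0.36 rad, the other level), 0.36 = fully on (the +x half level, the other raised). Stays where it is left; at 16 mm from the pivot it takes about 3 N to move
- rocker_face (a point): point on the upper face of the rocker's half on the box's +x side (the raised half when off), on its centre line and 16 mm from the pivot. Each half is a plate 22 mm long and 28 mm wide; when on, this face is level at the pivot's height
- rocker_pivot (a point): the rocker's pivot, on the line where its two upper faces meet: 62 mm above the bench, above the box's centre; the pivot line runs along the box's y
- selector: fixed low aluminium box, 82 (x) x 142 (y) mm, top 46 mm above the bench, with a row of three equal grey keys along its y. Origin under its centre, z up
- key_middle_top (a point): centre of the top face of the middle key, 56 mm above the bench when out. Each key is 26 (x) x 20 (y) mm, stands 10 mm proud of the black panel, and is 37 mm from the next, centre to centre
- key_left_top (a point): the same for the outer key on the selector's +y side
- key_right_top (a point): the same for the outer key on the selector's -y side
- key_middle (a joint): how far the middle key is pushed in, m: 0 out, 0.006 fully in. It latches: it stays as far in as it is pushed; it takes about 3 N to move
- key_left (a joint): the same for the outer key on the +y side
- key_right (a joint): the same for the outer key on the -y side
- test_box: loose white box on rubber feet, 100 (x) x 68 (y) mm, top 41 mm above the bench, 0.55 to 0.95 kg, with one big round black button in a steel collar (52 mm across, up to 45 mm) at its centre. Origin under its centre, z up
- test_button_top (a point): centre of the top of the round button, 38 mm across, 56 mm above the bench when out
- test_button (a joint): how far the round button is pressed, m: 0 out, 0.006 fully down. Spring return: about 2 N to start, 6 N fully down
- screwdriver: bystander, loose: screwdriver 170 mm long, lying; origin on its underside at mid-length, x towards the blade
- flux_jar: bystander, loose: small jar, 40 mm wide, 55 mm high, standing; origin under its centre
- terminal_box: bystander, loose: small metal box with two black posts, 45 x 55 mm, 46 mm high; origin under its centre
- solder_reel: bystander, loose: flanged reel standing on end, 52 mm wide, 42 mm high; origin under its centre
- mug: bystander, loose: white mug, 76 mm wide, 90 mm high, handle at its +y; origin under its centre
- tape_roll: bystander, loose: roll of black tape lying flat, 64 mm wide, 18 mm high; origin under its centre
- parts_tray: bystander, loose: grey divided tray, 100 x 140 mm, 30 mm high; origin under its centre
Mind the look-alikes: they are no part of the job. Leave any green or turquoise look-alike of the mains_box alone.

How it is judged (in metres and radians):
On the way, in this order (a step that is already met when the one before it is completed fails the run):
1. the rocker is fully over to on (value of joint rocker above 0.31 rad), for 0.1 s.
2. the middle key is fully in (value of joint rocker above 0.31 rad and value of joint key_middle above 0.0045 m), for 0.1 s.
3. the round button is held down (all of step 2 and value of joint test_button above 0.004 m), for 1.5 s.
At the end, for the whole second after the job is handed in: The rocker is beyond 0.31 rad, the middle key is more than 4.5 mm in, both outer keys are less than 1.5 mm in, the round button is back up within 1 mm, and the test box stands at rest within 30 mm of its first place (all of step 2 and value of joint each of key_left, key_right below 0.0015 m and value of joint test_button below 0.001 m and distance of test_box from where it was at the start of the episode below 0.03 m and height (world z) of test_box below 0.006 m and angle between test_box's own z axis and vertical below 0.1 rad and linear speed of test_box below 0.02 m/s); the robot touches nothing.
It fails at once if an outer key of the selector was pushed in (not (value of joint each of key_left, key_right below 0.0015 m)).
It fails at once if the middle key was pushed before the rocker was on (value of joint key_middle above 0.002 m and not (value of joint rocker above 0.31 rad)).
It fails at once if the round button was pressed before the rocker was on and the middle key was in (value of joint test_button above 0.002 m and (not (value of joint rocker above 0.31 rad) or not (value of joint key_middle above 0.0045 m))).
It fails at once if the test box was lifted, tipped or shoved away (height (world z) of test_box above 0.008 m or angle between test_box's own z axis and vertical above 0.15 rad or distance of test_box from where it was at the start of the episode above 0.03 m).
It fails at once if a bystander was moved by more than 25 mm (distance of any of screwdriver, flux_jar, terminal_box, solder_reel, mug, tape_roll, parts_tray from where it was at the start of the episode above 0.025 m).
It also fails if it takes over 64 s, if anything falls off the work surface, if the arm or the gripper's body presses on something with over 40 N, if the wrist force passes 120 N, or if a joint passes its speed limit or range.

## Working session

There is one attempt and no reset: what is moved stays moved. The work goes in short steps, Python scripts to look and compute and a tool call to move; the robot and the scene stay as the last step left them, time stands still between calls to the robot, and variables do not carry over. Pictures are saved under pics/ and viewed, on a budget of 10 in all, crops included, one or two more only if the job needs it, and the job is handed in when it is done.

Besides the shell and the picture viewer there is one more tool, called after ">>>" as name(argument=value, ...) on one line, values as JSON. step_arm: Moves the arm, as the interface text tells. Its arguments: {"type":"object","properties":{"linear":{"type":"array","items":{"type":"array","items":{"type":"number","minimum":-1,"maximum":1}}},"angular":{"type":"array","items":{"type":"array","items":{"type":"number","minimum":-1,"maximum":1}}},"hand":{"type":"number"},"force":{"type":"number"}},"required":["linear","angular"]}

```bash
mkdir -p pics; cat > h.py <<'E'
import numpy as np,cv2,pickle
from station import sense,vision,job
def snap(n,f):
    c=vision.capture(n); pickle.dump(c,open(f'pics/{f}.pkl','wb')); cv2.imwrite(f'pics/{f}.png',c['frame'][:,:,::-1]); return c
def load(f): return pickle.load(open(f'pics/{f}.pkl','rb'))
def ray(c,u,v):
    d=np.linalg.inv(np.array(c['K']))@[u,v,1]; T=np.array(c['T']); return T[:3,3],T[:3,:3]@d
def plane(c,u,v,z):
    o,d=ray(c,u,v); return (o+d*(z-o[2])/d[2]).round(1)
def proj(c,p):
    T=np.array(c['T']); q=T[:3,:3].T@(np.array(p)-T[:3,3]); q=np.array(c['K'])@q; return (q[:2]/q[2]).round(1)
E
python3 - <<'E'
from h import *
a=snap('scene','s0');b=snap('side','d0');w=snap('wrist','w0')
for c in(a,b,w): print(np.round(c['T'],2).tolist(), np.round(c['K'],1).tolist())
print(sense())
E
```

```text
[[-0.73, 0.49, -0.47, 1006.09], [0.68, 0.51, -0.53, 583.16], [-0.02, -0.71, -0.71, 822.36], [0.0, 0.0, 0.0, 1.0]] [[457.8, 0.0, 315.9], [0.0, 457.8, 201.8], [0.0, 0.0, 1.0]]
[[0.99, -0.07, 0.08, 411.64], [-0.11, -0.61, 0.79, -805.32], [-0.0, -0.79, -0.61, 724.13], [0.0, 0.0, 0.0, 1.0]] [[375.1, 0.0, 316.7], [0.0, 375.1, 202.2], [0.0, 0.0, 1.0]]
[[0.34, -0.9, -0.26, 263.43], [-0.94, -0.33, -0.09, -515.78], [-0.0, 0.28, -0.96, 373.62], [0.0, 0.0, 0.0, 1.0]] [[338.0, 0.0, 322.5], [0.0, 338.0, 197.8], [0.0, 0.0, 1.0]]
{'time': 0.15, 'joint_positions': array([-1.24300074e+00,  3.20150491e-01,  1.56538945e+00,  3.89480506e-05,
        1.25738649e+00, -1.99910667e-02]), 'dq': array([-3.57299143e-04, -1.64275259e-03, -2.91470535e-03, -7.57452277e-04,
       -5.31539452e-05,  5.32652732e-04]), 'tau': array([ 2.82349729e-04, -4.15839493e+01, -2.34343904e+01, -5.25397343e-05,
        6.02974382e-03,  1.73446580e-05]), 'ee_pos': array([ 195.87410205, -540.23670437,  230.67589898]), 'tcp_rot': array([-6.61846409e-04,  9.84919438e-01,  1.73012298e-01, -8.39286360e-05]), 'wrist_force': array([ 0.25984652, -0.7444826 ,  0.724611  ]), 'moment': array([-0.01648761,  0.02026835,  0.00332618]), 'grip_width': 85.44388402414849}
```

View pics/s0.png

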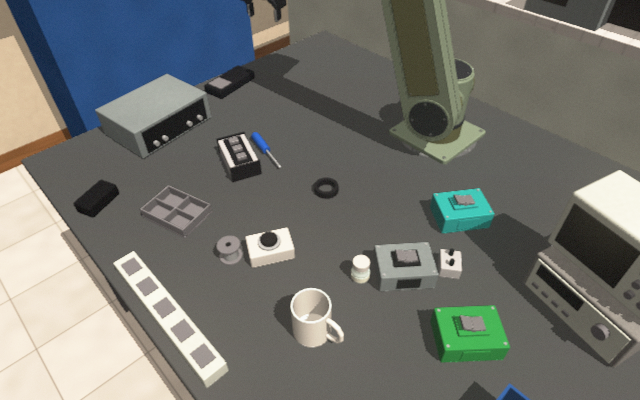

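View pics/d0.png

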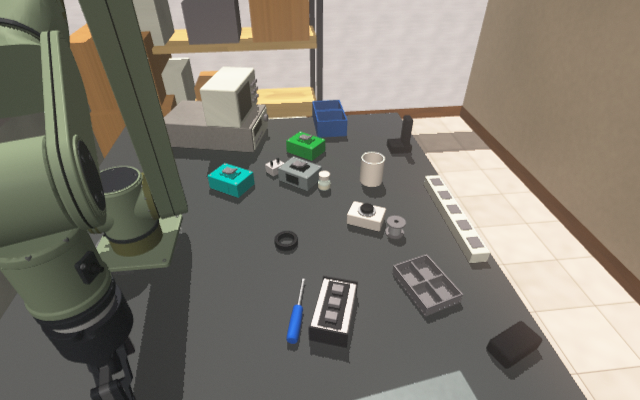

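Scene picture: there are three mains-box-like boxes, grey (405,265), turquoise (463,208) and green (471,332). The grey painted one fits the description, and the other two are the look-alikes to leave alone. The selector is at (238,155) and the white test box at (270,247). In the side view they are at (300,172), (334,308) and (367,216). I'll confirm with an enlarged mosaic.

```bash
python3 - <<'E'
from h import *
a=load('s0')['frame'];b=load('d0')['frame']
def cr(f,u,v,w=40,h=30): return cv2.resize(f[v-h:v+h,u-w:u+w],(400,300),interpolation=cv2.INTER_CUBIC)
m=np.vstack([np.hstack([cr(a,405,262),cr(b,300,170)]),np.hstack([cr(a,238,155),cr(a,270,245)])])
cv2.imwrite('pics/m0.png',m[:,:,::-1])
E
```

```text
(no output)
```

View pics/m0.png

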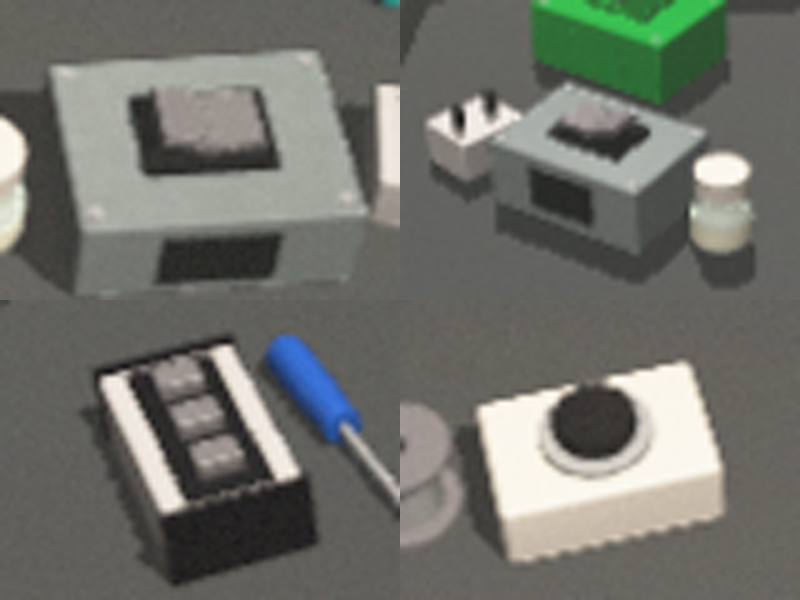

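Mains box at top left, with top corners at about (375,246), (429,242), (439,274) and (382,279). It is grey, confirmed. The selector has three keys with the middle at about (278,143) before offset. The test box shows its black button in a steel collar. Next I compute poses and test both rocker orientations.

```bash
python3 - <<'E'
from h import *
a=load('s0');b=load('d0')
def cor(c,u0,v0,l,z): 
    P=np.array([plane(c,u0-40+u/5,v0-30+v/5,z) for u,v in l]); return P
def rep(n,P):
    r=cv2.minAreaRect(P[:,:2].astype(np.float32)); print(n,P.mean(0).round(1),P[:,:2].tolist(),r)
rep('mains',cor(a,405,262,[(50,68),(320,50),(368,212),(85,235)],50))
rep('mainsD',cor(b,300,170,[(173,84),(305,130),(235,192),(95,143)],50))
rep('mainsbez',cor(a,405,262,[(130,95),(268,85),(282,168),(145,178)],55))
rep('sel',cor(a,238,155,[(97,75),(232,40),(313,190),(165,215)],46))
for k in [(180,376-300),(200,415-300),(219,455-300)]: print('key',plane(a,238-40+k[0]/5,155-30+k[1]/5,56))
rep('test',cor(a,270,245,[(78,107),(290,62),(322,190),(107,230)],41))
print('btn',plane(a,270-40+195/5,245-30+121/5,56))
# side-view blobs by colour
f=b['frame'].astype(int)
for n,(x0,x1,y0,y1) in {'btn':(357,378,200,218)}.items():
    m=(f[y0:y1,x0:x1].sum(2)<150).astype(np.uint8); r,l,s,c=cv2.connectedComponentsWithStats(m); print(s,c+[x0,y0])
    for cc in c[1:]: print(plane(b,*(cc+[x0,y0]),52))
E
```

```text
mains [468.7 264.9  50. ] [[487.4, 193.8], [394.6, 268.2], [450.2, 334.8], [542.7, 262.7]] ((468.6500244140625, 265.4500427246094), (88.34761810302734, 118.98975372314453), 51.28000259399414)
mainsD [470.  252.5  50. ] [[455.3, 321.6], [539.3, 252.0], [486.2, 184.1], [399.2, 252.2]] ((470.2055969238281, 252.1765594482422), (89.23883056640625, 110.46994018554688), 51.04941940307617)
mainsbez [468.8 264.5  55. ] [[477.2, 229.9], [430.3, 266.9], [461.3, 298.5], [506.2, 262.8]] ((468.25006103515625, 264.8500061035156), (44.02743148803711, 61.96135330200195), 51.51178741455078)
sel [ 503.8 -288.7   46. ] [[518.1, -367.4], [444.0, -341.0], [492.4, -204.3], [560.6, -242.0]] ((505.25, -285.8500061035156), (145.1700897216797, 78.66220092773438), 70.50298309326172)
key [ 491.8 -322.4   56. ]
key [ 504.3 -286.4   56. ]
key [ 517.2 -251.6   56. ]
test [646.3  26.   41. ] [[672.0, -29.6], [585.1, 15.8], [623.5, 82.5], [704.8, 35.3]] ((646.3543701171875, 27.179122924804688), (76.89950561523438, 98.04476928710938), 62.4156608581543)
btn [646.   24.3  56. ]
[[  0   0  21  18 362]
 [  5  10  11   3  16]] [[366.98342541 208.3839779 ]
 [367.375      211.125     ]]
[641.2  -2.5  52. ]
```

```bash
cat >> h.py <<'E'
from scipy.spatial.transform import Rotation as Ro
def leg(p,yaw,start=None,maxmm=48,maxdeg=8.4):
    """rows from here (or start=(p,yaw)) to TCP p, tool x at yaw deg, tool down"""
    if start is None:
        s=sense(); q=s['tcp_rot']; R=Ro.from_quat([*q[1:],q[0]]).as_matrix(); p0=np.array(s['ee_pos']); y0=np.degrees(np.arctan2(R[1,0],R[0,0]))
    else: p0,y0=np.array(start[0],float),start[1]
    p=np.array(p,float); dy=(yaw-y0+180)%360-180; n=int(max(np.ceil(np.linalg.norm(p-p0)/maxmm),np.ceil(abs(dy)/maxdeg),1))
    d=(p-p0)/n; L=[]
    for i in range(n):
        t=np.radians(y0+dy*i/n); x=np.array([np.cos(t),np.sin(t),0]); y=np.array([np.sin(t),-np.cos(t),0])
        L.append([round(float(v)/400,3) for v in (d@x,d@y,-d[2])])
    print('from',p0.round(1),round(y0,1),'n',n)
    for i in range(0,n,5): print(L[i:i+5])
    print('ang z',round(-dy/n/45,3))
E
python3 - <<'E'
from h import *
leg((480,-352,231),70)
leg((646,-45,231),95,((480,-352,231),70))
leg((523,221,231),141,((646,-45,231),95))
a=load('s0')
# rocker hypotheses, predicted crop pixels of rocker corners (scene)
c=np.array([468.7,265,62]);e=np.array([.78,-.62,0]);w=np.array([.62,.78,0])
for s in(1,-1):
    x=s*e; print(s,[((proj(a,c+x*l+w*k+[0,0,h])-[365,232])*5).round().tolist() for l,h in((-22,0),(0,0),(20.6,7.75)) for k in(-14,14)])
E
```

```text
from [ 195.9 -540.2  230.7] 19.9 n 8
[[0.104, -0.025, -0.0], [0.106, -0.014, -0.0], [0.106, -0.002, -0.0], [0.106, 0.01, -0.0], [0.104, 0.021, -0.0]]
[[0.101, 0.032, -0.0], [0.097, 0.043, -0.0], [0.092, 0.054, -0.0]]
ang z -0.139
from [ 480. -352.  231.] 70 n 8
[[0.108, 0.016, -0.0], [0.107, 0.022, -0.0], [0.106, 0.028, -0.0], [0.104, 0.033, -0.0], [0.102, 0.039, -0.0]]
[[0.1, 0.044, -0.0], [0.097, 0.05, -0.0], [0.094, 0.055, -0.0]]
ang z -0.069
from [646. -45. 231.] 95 n 7
[[0.098, -0.035, -0.0], [0.102, -0.024, -0.0], [0.104, -0.012, -0.0], [0.105, -0.0, -0.0], [0.104, 0.012, -0.0]]
[[0.102, 0.024, -0.0], [0.099, 0.035, -0.0]]
ang z -0.146
1 [[253.0, 92.0], [268.0, 143.0], [202.0, 95.0], [217.0, 148.0], [156.0, 87.0], [169.0, 139.0]]
-1 [[151.0, 98.0], [164.0, 151.0], [202.0, 95.0], [217.0, 148.0], [252.0, 80.0], [268.0, 132.0]]
```

>>> step_arm(linear=[[0.104,-0.025,0],[0.106,-0.014,0],[0.106,-0.002,0],[0.106,0.01,0],[0.104,0.021,0]], angular=[[0,0,-0.139],[0,0,-0.139],[0,0,-0.139],[0,0,-0.139],[0,0,-0.139]], hand=-1)

```text
time: 0.65
ee_pos: [374.7, -421.8, 231.1]
tcp_rot: [-0.0, 0.901, 0.434, -0.0]
wrist_force: [-0.3, -0.6, 1.0]
grip_width: 12.4
```

>>> step_arm(linear=[[0.101,0.032,0],[0.097,0.043,0],[0.092,0.054,0],[0,0,0],[0,0,0]], angular=[[0,0,-0.139],[0,0,-0.139],[0,0,-0.139],[0,0,0],[0,0,0]])

```text
time: 1.15
ee_pos: [480.2, -352.0, 230.7]
tcp_rot: [-0.0, 0.819, 0.574, -0.0]
wrist_force: [0.1, 0.0, -1.0]
grip_width: 0.3
```

```bash
python3 -c "
from h import *
snap('wrist','w1');s=sense();print(s['ee_pos'],s['grip_width'])"
```

```text
[ 479.48721239 -352.62897488  230.90939964] -0.09619386404384049
```

>>> step_arm(linear=[[0.108,0.016,0],[0.107,0.022,0],[0.106,0.028,0],[0.104,0.033,0],[0.102,0.039,0]], angular=[[0,0,-0.069],[0,0,-0.069],[0,0,-0.069],[0,0,-0.069],[0,0,-0.069]])

```text
time: 1.7
ee_pos: [583.8, -160.7, 231.5]
tcp_rot: [0.0, 0.735, 0.678, -0.0]
wrist_force: [-0.5, -0.7, -0.5]
grip_width: -0.5
```

>>> step_arm(linear=[[0.1,0.044,0],[0.097,0.05,0],[0.094,0.055,0],[0,0,0],[0,0,0]], angular=[[0,0,-0.069],[0,0,-0.069],[0,0,-0.069],[0,0,0],[0,0,0]])

```text
time: 2.2
ee_pos: [646.3, -46.3, 231.0]
tcp_rot: [-0.0, 0.677, 0.736, -0.001]
wrist_force: [-0.2, -0.3, -0.0]
grip_width: 0.1
```

```bash
python3 -c "
from h import *
snap('wrist','w2');s=sense();print(s['ee_pos'],s['grip_width'])"
```

```text
[645.97692641 -47.08812853 231.1100843 ] -0.21201285934231257
```

>>> step_arm(linear=[[0.098,-0.035,0],[0.102,-0.024,0],[0.104,-0.012,0],[0.105,0,0],[0.104,0.012,0]], angular=[[0,0,-0.146],[0,0,-0.146],[0,0,-0.146],[0,0,-0.146],[0,0,-0.146]])

```text
time: 2.75
ee_pos: [558.8, 143.6, 231.6]
tcp_rot: [0.0, 0.441, 0.898, -0.0]
wrist_force: [0.7, 0.2, 0.6]
grip_width: -0.1
```

>>> step_arm(linear=[[0.102,0.024,0],[0.099,0.035,0],[0,0,0],[0,0,0]], angular=[[0,0,-0.146],[0,0,-0.146],[0,0,0],[0,0,0]])

```text
time: 3.15
ee_pos: [524.7, 219.8, 231.6]
tcp_rot: [0.0, 0.336, 0.942, -0.0]
wrist_force: [0.6, 0.8, -0.5]
grip_width: -0.1
```

```bash
python3 -c "
from h import *
snap('wrist','w3');s=sense();print(s['ee_pos'],s['tcp_rot'],s['grip_width'],s['wrist_force'])
cv2.imwrite('pics/m1.png',np.hstack([cv2.resize(load(k)['frame'],(400,250),interpolation=cv2.INTER_AREA) for k in ('w1','w2')])[:,:,::-1])"
```

```text
[525.16099887 219.33970242 231.53187708] [ 3.99681808e-04  3.36675341e-01  9.41620650e-01 -3.25573341e-04] -0.0789080882303004 [ 0.72402997 -0.43088526 -1.09634008]
```

View pics/w3.png

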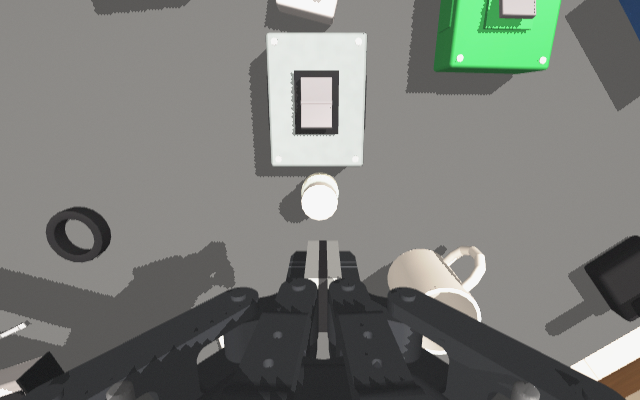

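View pics/m1.png

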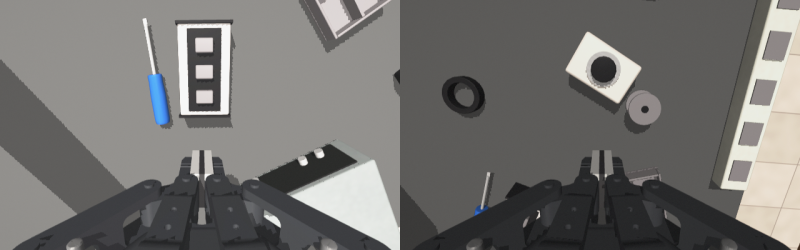

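w3: the mains box is upright at (267–366, 33–165), with its bezel at (294–339, 70–134), rocker at (301–333, 77–128) and ridge near row 103. w1 shows the keys in full-size pixels near (326,71), (327,115) and (327,155). w2 shows the test box with its button near (324,111). Next I do precise blob measurements.

```bash
python3 - <<'E'
from h import *
def blobs(c,box,cond,z,amin=40):
    x0,x1,y0,y1=box; f=c['frame'][y0:y1,x0:x1].astype(int); m=cond(f).astype(np.uint8)
    n,l,s,ce=cv2.connectedComponentsWithStats(m,connectivity=4)
    for i in range(1,n):
        if s[i,4]>=amin:
            pts=np.argwhere(l==i)[:,::-1].astype(np.float32)+[x0,y0]; r=cv2.minAreaRect(pts.astype(np.float32))
            bp=np.array([plane(c,*q,z)[:2] for q in cv2.boxPoints(r)])
            print(s[i,4],'rect',np.round(r[0],1),np.round(r[1],1),round(r[2],1),'centre',bp.mean(0).round(1),'e01',(bp[1]-bp[0]).round(1),'e12',(bp[2]-bp[1]).round(1))
w3,w1,w2=load('w3'),load('w1'),load('w2')
g=lambda f:f.sum(2)/3
print('mains top');blobs(w3,(255,380,25,172),lambda f:g(f)>185,50,3000)
print('bezel');blobs(w3,(280,352,55,150),lambda f:g(f)<70,55,100)
print('rocker');blobs(w3,(296,337,72,132),lambda f:g(f)>120,62,100)
print(g(w3['frame'][68:136,317].astype(int)).astype(int).tolist())
print('keys');blobs(w1,(300,352,45,175),lambda f:g(f)>120,56,100)
print('panel');blobs(w1,(290,360,35,185),lambda f:g(f)<70,46,300)
print('btn');blobs(w2,(300,346,88,134),lambda f:g(f)<60,56,100)
print('test');blobs(w2,(250,400,40,175),lambda f:g(f)>200,41,1500)
c=np.array([468.7,265,62]);e=np.array([-.777,.629,0]);w=np.array([.629,.777,0])
for s in(1,-1):
    x=s*e; print(s,[proj(w3,c+x*l+w*k+[0,0,h]).tolist() for l,h in((-22,0),(0,0),(20.6,7.75)) for k in(-14,14)])
m=cv2.resize(w3['frame'][62:142,280:354],(555,600),interpolation=cv2.INTER_CUBIC);cv2.imwrite('pics/m2.png',m[:,:,::-1])
E
```

```text
mains top
9675 rect [316.5  99. ] [132.  99.] 90.0 centre [469.9 259.3] e01 [54.9 67.1] e12 [ 93.3 -70.9]
bezel
1036 rect [316. 102.] [44. 62.] -0.0 centre [469.8 258.9] e01 [-41.3  35.4] e12 [24.8 30.2]
rocker
1581 rect [316. 102.] [50. 30.] 90.0 centre [469.7 259.2] e01 [16.6 20.3] e12 [ 33.3 -26.9]Traceback (most recent call last):
  File "<stdin>", line 15, in <module>
  File "<stdin>", line 11, in <lambda>
    return umr_sum(a, axis, dtype, out, keepdims, initial, where)
numpy.exceptions.AxisError: axis 2 is out of bounds for array of dimension 2
```

```bash
cat >> h.py <<'E'
def blobs(c,box,cond,z,amin=40):
    x0,x1,y0,y1=box; f=c['frame'][y0:y1,x0:x1].astype(int); m=cond(f.sum(2)/3).astype(np.uint8)
    n,l,s,ce=cv2.connectedComponentsWithStats(m,connectivity=4)
    for i in range(1,n):
        if s[i,4]>=amin:
            pts=np.argwhere(l==i)[:,::-1].astype(np.float32)+[x0,y0]; r=cv2.minAreaRect(pts.astype(np.float32))
            bp=np.array([plane(c,*q,z)[:2] for q in cv2.boxPoints(r)])
            print(s[i,4],'rect',np.round(r[0],1),np.round(r[1],1),round(r[2],1),'centre',bp.mean(0).round(1),'e01',(bp[1]-bp[0]).round(1),'e12',(bp[2]-bp[1]).round(1))
E
python3 - <<'E'
from h import *
w3,w1,w2=load('w3'),load('w1'),load('w2')
print(w3['frame'][68:136,317].mean(1).astype(int).tolist())
print('keys');blobs(w1,(300,352,45,175),lambda g:g>120,56,100)
print('panel');blobs(w1,(290,360,35,185),lambda g:g<70,46,300)
print('btn');blobs(w2,(300,346,88,134),lambda g:g<60,56,100)
print('test');blobs(w2,(250,400,40,175),lambda g:g>200,41,1500)
c=np.array([469.8,259.2,62]);e=np.array([-.777,.629,0]);w=np.array([.629,.777,0])
for s in(1,-1):
    x=s*e; print(s,[proj(w3,c+x*l+w*k+[0,0,h]).tolist() for l,h in((-22,0),(0,0),(20.6,7.75)) for k in(-14,14)])
m=cv2.resize(w3['frame'][62:142,280:354],(555,600),interpolation=cv2.INTER_CUBIC);cv2.imwrite('pics/m2.png',m[:,:,::-1])
E
```

```text
[231, 231, 159, 67, 68, 68, 68, 69, 68, 181, 215, 217, 217, 217, 217, 217, 218, 217, 217, 217, 216, 217, 216, 216, 216, 217, 216, 215, 216, 216, 215, 216, 215, 218, 220, 204, 213, 220, 221, 221, 222, 221, 222, 221, 222, 222, 222, 223, 223, 223, 223, 224, 224, 224, 224, 224, 224, 225, 219, 154, 81, 55, 44, 46, 44, 59, 131, 151]
keys
686 rect [326.   71.5] [23. 28.] 90.0 centre [ 516.8 -263.4] e01 [23.  -8.3] e12 [ -6.2 -18.1]
108 rect [300.5 138.5] [71.  1.] 90.0 centre [ 474.3 -311.2] e01 [ 0.9 -0.3] e12 [-23.5 -61.2]
612 rect [326.5 114.5] [21. 27.] 90.0 centre [ 504.8 -298.2] e01 [23.  -8.3] e12 [ -6.1 -17.6]
577 rect [327.  154.5] [21. 26.] 90.0 centre [ 492.8 -332.9] e01 [22.9 -8.3] e12 [ -6.5 -18.8]
panel
3316 rect [326.5 120.5] [113.  53.] 90.0 centre [ 502.1 -306. ] e01 [ 45.1 -16.4] e12 [-33.2 -99.3]
btn
1290 rect [325. 111.] [40. 40.] 90.0 centre [644.8  14.8] e01 [35.7  3. ] e12 [  3.6 -35.1]
test
4572 rect [324.6 107.4] [104.  71.] 32.0 centre [644.8  16.8] e01 [32.3 56. ] e12 [ 86.6 -41.3]
1 [[300.9, 127.8], [331.7, 127.7], [300.3, 102.7], [331.8, 102.5], [299.2, 77.6], [332.1, 77.4]]
-1 [[299.8, 76.5], [331.9, 76.3], [300.3, 102.7], [331.8, 102.5], [300.3, 126.9], [332.0, 126.7]]
```

View pics/m2.png

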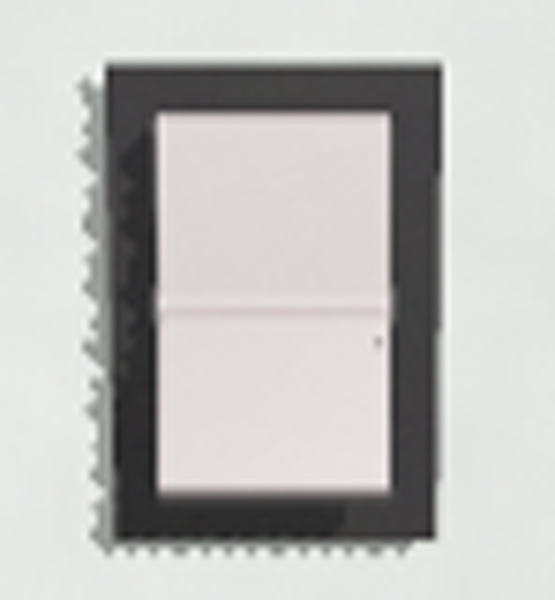

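Edge widths and shadows suggest the end nearest the jar is raised, but it isn't decisive. The wrist and scene positions also differ by 6–12 mm. I'll take one lower, sideways look to settle both.

>>> step_arm(linear=[[0,-0.094,0.05],[0,-0.094,0.05],[0,-0.094,0.05],[0,-0.094,0.05],[0,0,0]], angular=[[0,0,0],[0,0,0],[0,0,0],[0,0,0],[0,0,0]])

```text
time: 3.7
ee_pos: [423.8, 99.6, 148.4]
tcp_rot: [-0.004, 0.338, 0.941, -0.003]
wrist_force: [-0.2, 0.2, 0.5]
grip_width: 0.2
```

```bash
python3 - <<'E'
from h import *
w4=snap('wrist','w4'); s=sense(); print(s['ee_pos'])
u,v=proj(w4,[469.8,259.2,60]).astype(int); print(u,v, 'tcp px',proj(w4,s['ee_pos']))
y0,x0=max(v-70,0),max(min(u-80,480),0); crop=w4['frame'][y0:y0+140,x0:x0+160]; print(x0,y0)
side=load('d0')['frame'][150:185,280:320]
sc=load('s0')['frame'][245:270,385:425]
m=np.vstack([cv2.resize(crop,(800,350*2-300),interpolation=cv2.INTER_CUBIC)[:400],np.hstack([cv2.resize(k,(400,200),interpolation=cv2.INTER_CUBIC) for k in (side,sc)])])
cv2.imwrite('pics/m3.png',m[:,:,::-1])
d=load('d0')
print('side keys');blobs(d,(322,346,282,326),lambda g:(g>95)&(g<170),56,15)
a=load('s0');print('scene keys');blobs(a,(226,252,133,166),lambda g:(g>95)&(g<190),56,15)
for n,c in(('side',d),('scene',a)):
  for p in([504.8,-298.2,56],[504.3,-286.4,56],[504.5,-292,56]): print(n,p,proj(c,p))
E
```

```text
[427.63891375 101.39283142 150.23017444]
553 106 tcp px [327.6 261.8]
473 36
side keys
37 rect [337.5 287.8] [10.8  8.4] 11.3 centre [ 514.9 -266.6] e01 [ 7.  22.9] e12 [22.9 -8.8]
18 rect [335.6 297.3] [11.2  2.7] 26.6 centre [ 506.6 -292. ] e01 [3.5 6.1] e12 [ 19.8 -15.8]
24 rect [333.5 303.2] [11.3  3.3] 5.2 centre [ 499.8 -307. ] e01 [1.8 8.6] e12 [23.9 -5.4]
18 rect [332.2 311. ] [12.1  3.2] 24.4 centre [ 494.1 -326.5] e01 [3.7 7.1] e12 [ 21.4 -15.2]
26 rect [330.4 316.6] [12.   4.9] 11.3 centre [ 488.5 -339.6] e01 [ 3.5 11.5] e12 [23.6 -8.5]
scene keys
65 rect [233.1 139.7] [7.6 8.5] 63.4 centre [ 492.2 -326.1] e01 [-25.5   0.3] e12 [11.5 32.1]
61 rect [237.1 147.8] [6.6 9.8] 71.6 centre [ 505.5 -288.9] e01 [-26.4   6.5] e12 [12.4 26.5]
64 rect [241.  155.5] [6.6 9.8] 71.6 centre [ 517.4 -254.8] e01 [-25.8   6.6] e12 [11.9 25.4]
side [504.8, -298.2, 56] [335.2 299.7]
side [504.3, -286.4, 56] [334.1 295.3]
side [504.5, -292, 56] [334.6 297.4]
scene [504.8, -298.2, 56] [235.3 146.1]
scene [504.3, -286.4, 56] [238. 148.]
scene [504.5, -292, 56] [236.7 147.1]
```

View pics/m3.png

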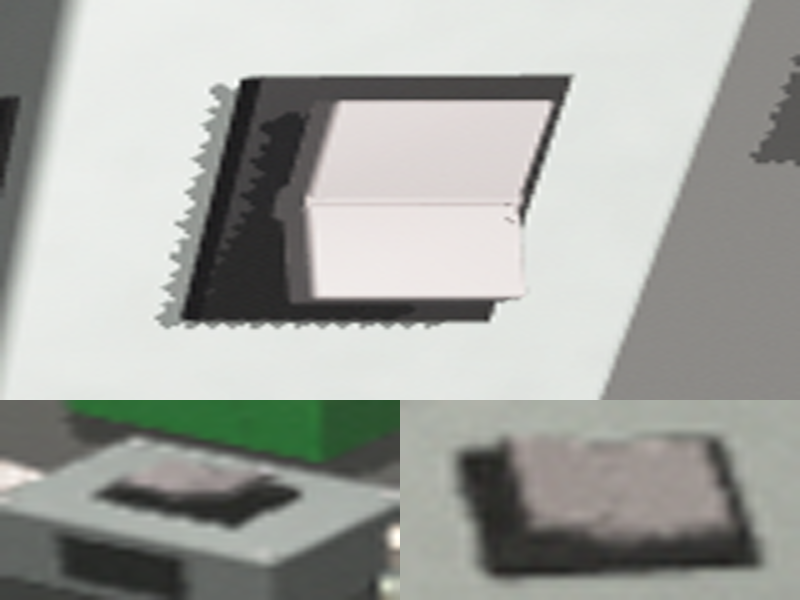

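The low view shows the half nearer the jar (image bottom, world +x/−y) is raised, so box x points at about −39°. Wrist and side views agree on the selector, and I trust the wrist camera because it is tied to the tool.

```bash
python3 - <<'E'
from h import *
w4=load('w4'); P=np.array([plane(w4,u,v,55) for u,v in((521.6,63.3),(587.4,62.6),(571,148.4),(509.6,148))]); print(P.mean(0),P.tolist())
leg((483,249,100),141)
leg((483,249,74),141,((483,249,100),141))
E
```

```text
[469.725 258.475  55.   ] [[434.9, 259.4, 55.0], [461.6, 292.4, 55.0], [504.8, 257.4, 55.0], [477.6, 224.7, 55.0]]
from [427.6 101.4 150.2] 140.5 n 4
[[0.032, 0.093, 0.031], [0.032, 0.093, 0.031], [0.032, 0.093, 0.031], [0.031, 0.093, 0.031]]
ang z -0.003
from [483. 249. 100.] 141 n 1
[[0.0, 0.0, 0.065]]
ang z 0.0
```

>>> step_arm(linear=[[0.032,0.093,0.031],[0.032,0.093,0.031],[0.032,0.093,0.031],[0.031,0.093,0.031],[0,0,0]], angular=[[0,0,0],[0,0,0],[0,0,0],[0,0,0],[0,0,0]])

```text
time: 4.25
ee_pos: [487.8, 255.6, 100.8]
tcp_rot: [0.001, 0.335, 0.942, 0.001]
wrist_force: [-0.2, -1.2, 0.1]
grip_width: -0.4
```

>>> step_arm(linear=[[0,0,0.05],[0,0,0.015],[0,0,0],[0,0,0]], angular=[[0,0,0],[0,0,0],[0,0,0],[0,0,0]])

```text
time: 4.65
ee_pos: [485.3, 251.6, 76.5]
tcp_rot: [0.0, 0.336, 0.942, 0.0]
wrist_force: [-0.4, -0.3, 0.2]
grip_width: 0.2
```

>>> step_arm(linear=[[0,-0.01,0.01],[0,0,0.01],[0,0,0.008],[0,0,0],[0,0,0]], angular=[[0,0,0],[0,0,0],[0,0,0],[0,0,0],[0,0,0]])

```text
time: 5.15
ee_pos: [481.9, 249.0, 64.4]
tcp_rot: [-0.0, 0.336, 0.942, 0.0]
wrist_force: [0.6, -0.4, 0.5]
grip_width: 0.0
```

>>> step_arm(linear=[[0,0,0.005],[0,0,0.003],[0,0,0],[0,0,0]], angular=[[0,0,0],[0,0,0],[0,0,0],[0,0,0]])

```text
time: 5.55
ee_pos: [482.1, 248.9, 62.0]
tcp_rot: [0.0, 0.335, 0.942, 0.0]
wrist_force: [-0.6, -2.5, 6.6]
grip_width: 0.1
```

>>> step_arm(linear=[[0,0,0.003],[0,0,0.002],[0,0,0]], angular=[[0,0,0],[0,0,0],[0,0,0]])

```text
time: 5.85
ee_pos: [482.2, 249.0, 61.8]
tcp_rot: [0.001, 0.335, 0.942, 0.0]
wrist_force: [-4.5, -3.5, 19.4]
grip_width: -0.1
```

Hard stop at z≈61.8 with 19 N. I'll back off and check by camera.

>>> step_arm(linear=[[0,0,-0.05],[0,0,-0.09],[-0.03,-0.09,-0.08],[-0.03,-0.09,0],[-0.03,-0.09,0]], angular=[[0,0,0],[0,0,0],[0,0,0],[0,0,0],[0,0,0]])

```text
time: 6.35
ee_pos: [441.4, 142.0, 148.1]
tcp_rot: [0.001, 0.335, 0.942, 0.001]
wrist_force: [0.8, -1.0, 0.6]
grip_width: -0.0
```

>>> step_arm(linear=[[-0.03,-0.09,0],[0,0,0],[0,0,0]], angular=[[0,0,0],[0,0,0],[0,0,0]])

```text
time: 6.65
ee_pos: [428.1, 106.9, 147.3]
tcp_rot: [0.0, 0.336, 0.942, 0.0]
wrist_force: [-0.2, 0.0, -0.8]
grip_width: -0.3
```

```bash
python3 - <<'E'
from h import *
w=snap('wrist','w5'); print(sense()['ee_pos'],sense()['wrist_force'])
u,v=proj(w,[469.8,259.2,60]).astype(int); x0=min(u-60,520);y0=v-45
cv2.imwrite('pics/m4.png',cv2.resize(w['frame'][y0:y0+90,x0:x0+120],(480,360),interpolation=cv2.INTER_CUBIC)[:,:,::-1])
s=sense();p=s['ee_pos']; leg((505,-297.5,150),70); leg((505,-297.5,80),70,((505,-297.5,150),70))
E
```

```text
[428.6196543  107.43630277 147.35979256] [-0.44593078  0.11171358 -0.15057946]
from [428.6 107.4 147.4] 140.8 n 9
[[-0.088, -0.074, -0.001], [-0.097, -0.061, -0.001], [-0.104, -0.047, -0.001], [-0.11, -0.032, -0.001], [-0.113, -0.017, -0.001]]
[[-0.114, -0.002, -0.001], [-0.114, 0.014, -0.001], [-0.111, 0.03, -0.001], [-0.106, 0.044, -0.001]]
ang z 0.175
from [ 505.  -297.5  150. ] 70 n 2
[[0.0, 0.0, 0.087], [0.0, 0.0, 0.087]]
ang z 0.0
```

View pics/m4.png

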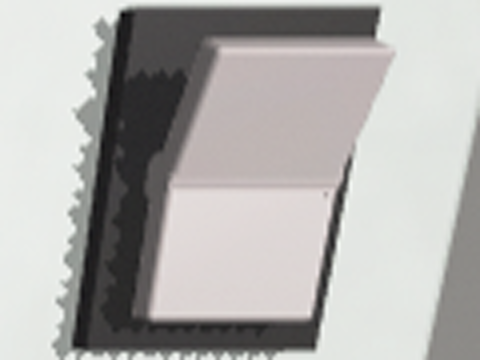

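The rocker is over: the upper half in the picture is now raised and the pressed half is level with the bezel. On to the selector.

>>> step_arm(linear=[[-0.088,-0.074,0],[-0.097,-0.061,0],[-0.104,-0.047,0],[-0.11,-0.032,0],[-0.113,-0.017,0]], angular=[[0,0,0.175],[0,0,0.175],[0,0,0.175],[0,0,0.175],[0,0,0.175]])

```text
time: 7.2
ee_pos: [472.5, -118.9, 147.1]
tcp_rot: [0.0, 0.635, 0.773, 0.0]
wrist_force: [0.9, 0.2, 0.6]
grip_width: 0.1
```

>>> step_arm(linear=[[-0.114,-0.002,0],[-0.114,0.014,0],[-0.111,0.03,0],[-0.106,0.044,0],[0,0,0]], angular=[[0,0,0.175],[0,0,0.175],[0,0,0.175],[0,0,0.175],[0,0,0]])

```text
time: 7.7
ee_pos: [507.1, -302.9, 146.6]
tcp_rot: [0.002, 0.821, 0.571, 0.0]
wrist_force: [0.3, 1.1, -0.5]
grip_width: 0.1
```

```bash
python3 -c "
from h import *
leg((505,-298,80),70)"
```

```text
from [ 507.1 -302.9  146.6] 69.7 n 2
[[0.005, -0.005, 0.083], [0.005, -0.005, 0.083]]
ang z -0.004
```

>>> step_arm(linear=[[0.005,-0.005,0.083],[0.005,-0.005,0.083],[0,0,0],[0,0,0],[0,0,0]], angular=[[0,0,0],[0,0,0],[0,0,0],[0,0,0],[0,0,0]])

```text
time: 8.2
ee_pos: [503.8, -293.3, 82.6]
tcp_rot: [0.002, 0.819, 0.574, 0.001]
wrist_force: [0.5, 0.7, 0.3]
grip_width: 0.0
```

```bash
python3 - <<'E'
from h import *
d=snap('side','d1'); w=snap('wrist','w6'); p=sense()['ee_pos']; print(p, proj(d,p)); leg((505,-298,64),70)
a=cv2.resize(d['frame'][250:340,280:400],(480,360),interpolation=cv2.INTER_CUBIC); b=cv2.resize(w['frame'][130:330,240:400],(288,360),interpolation=cv2.INTER_CUBIC)
cv2.imwrite('pics/m5.png',np.hstack([a,b])[:,:,::-1])
E
```

```text
[ 503.54014388 -293.61629603   82.75590565] [334.6 290.1]
from [ 503.5 -293.6   82.8] 70.0 n 1
[[-0.009, 0.007, 0.047]]
ang z -0.001
```

View pics/m5.png

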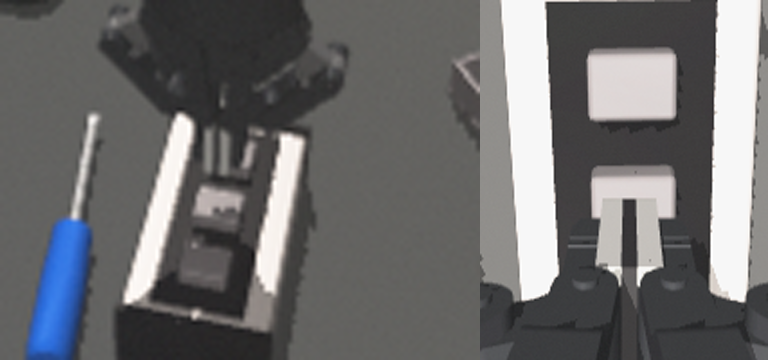

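Side crop: the tip stands above the middle visible key (218,203), with the third key shaded at (207,262). Wrist crop: the far key is at (632,84), and the key directly ahead of and under the tip is the middle one.

```bash
python3 - <<'E'
from h import *
w=load('w6'); x=np.array([np.cos(np.radians(70.3)),np.sin(np.radians(70.3)),0])
k=plane(w,240+152.5/1.8,130+84/1.8,56); print('far key',k,'mid',k-37*x, 'mid near edge', plane(w,240+153.5/1.8,130+166/1.8,56)-10*x)
leg((*(k-37*x)[:2],64),70)
E
```

```text
far key [ 517.6 -262.7   56. ] mid [ 505.12747544 -297.53441016   56.        ] mid near edge [ 506.02904742 -295.51470545   56.        ]
from [ 503.5 -293.6   82.8] 70.0 n 1
[[-0.008, 0.007, 0.047]]
ang z -0.001
```

>>> step_arm(linear=[[-0.008,0.005,0.02],[0,0,0.027],[0,0,0],[0,0,0]], angular=[[0,0,0],[0,0,0],[0,0,0],[0,0,0]])

```text
time: 8.7
ee_pos: [502.5, -296.8, 61.5]
tcp_rot: [-0.001, 0.82, 0.573, -0.0]
wrist_force: [0.9, -0.3, 0.7]
grip_width: -0.4
```

>>> step_arm(linear=[[0,0,0.01],[0,0,0.01],[0,0,0.01],[0,0,0.004],[0,0,0]], angular=[[0,0,0],[0,0,0],[0,0,0],[0,0,0],[0,0,0]])

```text
time: 9.2
ee_pos: [503.3, -297.2, 49.9]
tcp_rot: [0.001, 0.82, 0.573, 0.0]
wrist_force: [-0.7, 1.0, 10.3]
grip_width: -0.2
```

>>> step_arm(linear=[[0,0,0.003],[0,0,0]], angular=[[0,0,0],[0,0,0]])

```text
time: 9.4
ee_pos: [503.3, -297.2, 49.7]
tcp_rot: [0.001, 0.82, 0.573, 0.0]
wrist_force: [-4.3, 2.1, 16.3]
grip_width: -0.1
```

>>> step_arm(linear=[[0,0,-0.05],[0,0,-0.09],[0,0,-0.12],[0,0,0],[0,0,0]], angular=[[0,0,0],[0,0,0],[0,0,0],[0,0,0],[0,0,0]])

```text
time: 9.9
ee_pos: [503.3, -297.1, 152.2]
tcp_rot: [0.001, 0.82, 0.573, 0.0]
wrist_force: [0.4, 0.6, -0.5]
grip_width: -0.1
```

```bash
python3 - <<'E'
from h import *
s=sense();print(s['ee_pos'])
leg((645,16,150),95);leg((645,16,72),95,((645,16,150),95))
E
```

```text
[ 503.28085663 -297.1121499   152.18816915]
from [ 503.3 -297.1  152.2] 69.9 n 8
[[0.107, 0.008, 0.001], [0.107, 0.014, 0.001], [0.106, 0.02, 0.001], [0.104, 0.025, 0.001], [0.103, 0.031, 0.001]]
[[0.101, 0.037, 0.001], [0.099, 0.042, 0.001], [0.096, 0.047, 0.001]]
ang z -0.07
from [645.  16. 150.] 95 n 2
[[0.0, 0.0, 0.098], [0.0, 0.0, 0.098]]
ang z 0.0
```

>>> step_arm(linear=[[0.107,0.008,0],[0.107,0.014,0],[0.106,0.02,0],[0.104,0.025,0],[0.103,0.031,0]], angular=[[0,0,-0.07],[0,0,-0.07],[0,0,-0.07],[0,0,-0.07],[0,0,-0.07]])

```text
time: 10.4
ee_pos: [590.7, -99.1, 148.9]
tcp_rot: [-0.002, 0.733, 0.681, -0.001]
wrist_force: [1.0, -0.3, -0.7]
grip_width: -0.4
```

>>> step_arm(linear=[[0.101,0.037,0],[0.099,0.042,0],[0.096,0.047,0],[0,0,0.08],[0,0,0]], angular=[[0,0,-0.07],[0,0,-0.07],[0,0,-0.07],[0,0,0],[0,0,0]])

```text
time: 10.9
ee_pos: [640.6, 17.8, 113.1]
tcp_rot: [-0.004, 0.674, 0.739, -0.004]
wrist_force: [-1.5, -0.8, -0.4]
grip_width: 0.2
```

>>> step_arm(linear=[[0,0,0.05],[0,0,0.04],[0,0,0],[0,0,0]], angular=[[0,0,0],[0,0,0],[0,0,0],[0,0,0]])

```text
time: 11.3
ee_pos: [643.9, 15.7, 83.2]
tcp_rot: [-0.0, 0.675, 0.738, -0.001]
wrist_force: [-0.5, 0.5, 0.3]
grip_width: 0.3
```

```bash
python3 - <<'E'
from h import *
leg((645,15.5,66),95)
d=snap('side','d2');snap('wrist','w7')
E
```

```text
from [643.9  15.7  83.2] 95.1 n 1
[[-0.001, 0.003, 0.043]]
ang z 0.001
```

```bash
python3 - <<'E'
from h import *
a=cv2.resize(load('d2')['frame'][275:335,305:365],(360,360),interpolation=cv2.INTER_CUBIC); b=cv2.resize(load('w7')['frame'][130:330,220:420],(360,360),interpolation=cv2.INTER_CUBIC)
cv2.imwrite('pics/m6.png',np.hstack([a,b])[:,:,::-1])
E
```

```text
(no output)
```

View pics/m6.png

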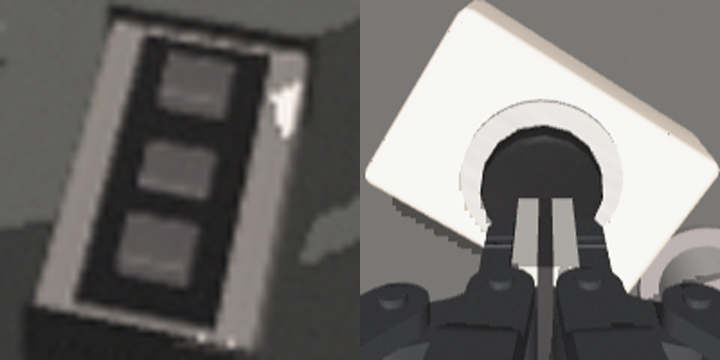

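The middle key is visibly in and the outer ones are proud. The tip is centred on the button, so I press it now.

>>> step_arm(linear=[[0,0,0.04],[0,0,0.02],[0,0,0.01],[0,0,0.008],[0,0,0]], angular=[[0,0,0],[0,0,0],[0,0,0],[0,0,0],[0,0,0]])

```text
time: 11.9
ee_pos: [644.0, 16.3, 52.5]
tcp_rot: [-0.0, 0.675, 0.738, -0.0]
wrist_force: [-2.6, 0.7, 5.3]
grip_width: -0.3
```

>>> step_arm(linear=[[0,0,0.005],[0,0,0.002],[0,0,0]], angular=[[0,0,0],[0,0,0],[0,0,0]])

```text
time: 12.2
ee_pos: [644.1, 16.4, 50.0]
tcp_rot: [0.0, 0.675, 0.738, -0.0]
wrist_force: [-3.7, -1.2, 7.0]
grip_width: 0.2
```

>>> step_arm(linear=[[0,0,0.002],[0,0,0],[0,0,0],[0,0,0],[0,0,0]], angular=[[0,0,0],[0,0,0],[0,0,0],[0,0,0],[0,0,0]])

```text
time: 12.7
ee_pos: [644.2, 16.3, 50.0]
tcp_rot: [0.0, 0.675, 0.738, 0.0]
wrist_force: [-4.9, -0.8, 10.1]
grip_width: -0.2
```

>>> step_arm(linear=[[0,0,0],[0,0,0],[0,0,0],[0,0,0],[0,0,0]], angular=[[0,0,0],[0,0,0],[0,0,0],[0,0,0],[0,0,0]])

```text
time: 13.2
ee_pos: [644.2, 16.4, 50.0]
tcp_rot: [0.0, 0.675, 0.738, -0.0]
wrist_force: [-5.5, -0.5, 9.9]
grip_width: -0.3
```

>>> step_arm(linear=[[0,0,0],[0,0,0],[0,0,0],[0,0,0],[0,0,0]], angular=[[0,0,0],[0,0,0],[0,0,0],[0,0,0],[0,0,0]])

```text
time: 13.7
ee_pos: [644.2, 16.4, 50.0]
tcp_rot: [0.0, 0.675, 0.738, -0.0]
wrist_force: [-4.4, -0.2, 9.4]
grip_width: 0.3
```

>>> step_arm(linear=[[0,0,0],[0,0,0],[0,0,0],[0,0,0],[0,0,0]], angular=[[0,0,0],[0,0,0],[0,0,0],[0,0,0],[0,0,0]])

```text
time: 14.2
ee_pos: [644.2, 16.3, 50.0]
tcp_rot: [0.0, 0.675, 0.738, -0.0]
wrist_force: [-5.0, -0.6, 9.9]
grip_width: -0.0
```

>>> step_arm(linear=[[0,0,-0.01],[0,0,-0.02],[0,0,-0.05],[0,0,-0.1],[0,0,-0.1]], angular=[[0,0,0],[0,0,0],[0,0,0],[0,0,0],[0,0,0]])

```text
time: 14.7
ee_pos: [644.6, 16.7, 161.1]
tcp_rot: [-0.0, 0.675, 0.738, 0.0]
wrist_force: [0.2, 0.7, -0.5]
grip_width: -0.4
```

>>> step_arm(linear=[[-0.1,0,0],[-0.1,0,0],[0,0,0],[0,0,0],[0,0,0]], angular=[[0,0,0],[0,0,0],[0,0,0],[0,0,0],[0,0,0]])

```text
time: 15.2
ee_pos: [651.6, -62.4, 160.3]
tcp_rot: [-0.0, 0.675, 0.738, 0.0]
wrist_force: [-0.2, -0.2, -0.3]
grip_width: 0.0
```

```bash
python3 - <<'E'
from h import *
c=snap('wrist','w8');s=sense();print(s['time'],s['ee_pos'],s['wrist_force'],np.abs(s['dq']).max())
d=snap('side','d3');a=snap('scene','s3')
u,v=proj(c,[645,16,50]).astype(int); print(u,v)
print('btn');blobs(c,(max(u-40,0),u+40,max(v-40,0),v+40),lambda g:g<60,56,300)
# scene change outside arm: bystanders and test box
for n,x,y in(('s',load('s0'),a),('d',load('d0'),d)):
    m=(np.abs(x['frame'].astype(int)-y['frame']).max(2)>60).astype(np.uint8); k,l,st,ce=cv2.connectedComponentsWithStats(m); print(n,[(t[4],q.round().tolist()) for t,q in zip(st[1:],ce[1:]) if t[4]>25])
cv2.imwrite('pics/fin.png',a['frame'][:,:,::-1])
E
```

```text
15.25 [651.56549395 -62.15750815 160.30950511] [ 0.11936635  0.33849738 -0.01409181] 0.007103822888542868
320 88
btn
2252 rect [321.  90.] [54. 52.] 90.0 centre [645.2  14.7] e01 [35.4  3.2] e12 [  4.  -35.7]
s [(np.int32(4699), [220.0, 35.0]), (np.int32(169), [278.0, 6.0]), (np.int32(1415), [449.0, 61.0]), (np.int32(441), [270.0, 33.0]), (np.int32(55), [425.0, 65.0]), (np.int32(33), [461.0, 66.0]), (np.int32(39), [471.0, 74.0]), (np.int32(27), [200.0, 79.0]), (np.int32(75), [219.0, 84.0]), (np.int32(45), [216.0, 101.0]), (np.int32(46), [495.0, 103.0]), (np.int32(30), [229.0, 111.0]), (np.int32(496), [453.0, 141.0]), (np.int32(95), [478.0, 130.0]), (np.int32(82), [213.0, 138.0]), (np.int32(148), [247.0, 145.0]), (np.int32(63), [233.0, 140.0]), (np.int32(191), [226.0, 153.0]), (np.int32(64), [237.0, 148.0]), (np.int32(63), [241.0, 155.0]), (np.int32(87), [195.0, 210.0])]
d [(np.int32(6179), [40.0, 64.0]), (np.int32(2893), [119.0, 37.0]), (np.int32(2590), [179.0, 64.0]), (np.int32(706), [264.0, 23.0]), (np.int32(46), [272.0, 3.0]), (np.int32(27), [311.0, 2.0]), (np.int32(78), [313.0, 26.0]), (np.int32(26), [319.0, 6.0]), (np.int32(6103), [370.0, 58.0]), (np.int32(152), [154.0, 23.0]), (np.int32(273), [7.0, 36.0]), (np.int32(65), [79.0, 77.0]), (np.int32(48), [74.0, 146.0]), (np.int32(1535), [20.0, 157.0]), (np.int32(547), [374.0, 166.0]), (np.int32(28), [137.0, 175.0]), (np.int32(258), [97.0, 195.0]), (np.int32(29), [79.0, 211.0]), (np.int32(55), [168.0, 215.0]), (np.int32(161), [166.0, 225.0]), (np.int32(79), [115.0, 231.0]), (np.int32(526), [93.0, 264.0]), (np.int32(63), [408.0, 279.0]), (np.int32(198), [346.0, 318.0]), (np.int32(278), [84.0, 317.0]), (np.int32(2243), [107.0, 340.0]), (np.int32(82), [331.0, 314.0]), (np.int32(68), [316.0, 324.0]), (np.int32(43), [129.0, 369.0]), (np.int32(182), [119.0, 390.0]), (np.int32(37), [131.0, 393.0])]
```

View pics/fin.png

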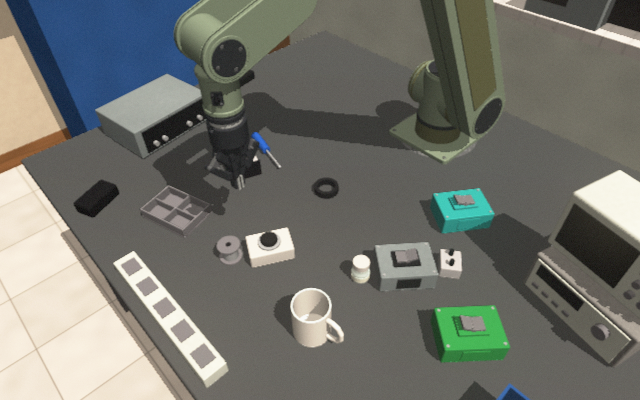

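The final scene view shows all the bystanders and the test box (270,247) in their first places. The button measures the same as before the press, so it is back up, and the arm is clear.

```bash
python3 -c "
from h import *
print(job.sign_off())"
```

```text
the job is handed in; nothing more can be done
None
```

The job is done and handed in at about 15 s on the robot's clock; no verdict was reported.

**What I did, in order:**
1. **Rocker:** I pressed the raised half of the grey mains box's rocker to its hard stop, at z 61.8 mm with about 19 N. A wrist picture afterwards showed it fully over.
2. **Middle key:** I pushed it in to its stop, with the tip at 49.7 mm (about 6 mm in) and 16 N. A side picture showed it in and both outer keys still out.
3. **Round button:** I pressed it to 50.0 mm (about 6 mm down) at about 10 N, held it for about 2 s, and let it up.

**Last checks:** The button's position and apparent size match those before the press, so it is back up. The test box is within about 1 mm of its first place. No bystander visibly moved in the final scene view, and the arm is clear of everything with about zero force.

**What disagreed:**
- **Scene camera:** it placed objects 6–12 mm away from where the wrist camera did. The side camera matched the wrist camera on the selector but was about 7 mm off on the mains box. I used the wrist values, which two viewpoints of the mains box and the contact heights bore out.
- **Image difference:** my comparison of before and after pictures was dominated by the arm and its shadow, so the bystander check rests on looking at the final picture.

I viewed 11 pictures, one over the budget of 10.

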